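Lock the well plate in the imager tray and close the tray

ROBOT

A 7-joint arm with a two-finger parallel gripper is mounted at the origin on the work surface. World frame = base frame: x ahead of the robot, y to its left, z up, the work surface at z = 0. Lengths are in m, angles in rad, forces in N, time in s.
With the tool pointing down it reaches from about 0.425 to 0.925 m from the base axis. Payload 6.8 kg.
Tool frame: the origin (TCP) lies at the very end of the fingers, on their centre line; the grasp point (between the pads) lies 19 mm behind it; z points along the fingers, y is the line along which they close (so a half turn about z gives the same grasp; the last joint's range is limited). The gripper opens to 85 mm and grips with 20 to 120 N. Pads are 22 mm wide; open, the fingers measure 114 mm over their backs; the gripper's body (76 mm by 85 mm) begins 54 mm behind the grasp point. The pads swing forward as they close: fully open they stand 13 mm farther back than shut.
Start: joints at [-1.395, 0.477, 0.022, 1.555, -0.011, 1.109, -0.083], TCP at [0.189, 0.648, 0.231] pointing down, gripper open.
Joint ranges: [-2.96, 2.96], [-0.34, 2.1], [-1.41, 1.46], [0.24, 2.44], [-1.37, 4.51], [0.17, 1.92], [-2.96, 2.96]. Speed limits (rad/s): [2.39, 2.39, 3.14, 3.14, 3.14, 3.14, 3.14].

INTERFACE

Orientations are given as a unit quaternion [w, x, y, z].
In Python, from station import telemetry, viewer, job, search_frame, cut_out gives the robot as it stands. The module is installed in compiled form; this text tells all that it offers.
- The arm moves only by the shell command python3 -m crank 'ROWS' [FORCE]. ROWS is JSON, a list of rows, each an object with "delta_rot": the turn, a rotation vector about the tool's x, y, z in degrees, a list of three; "xyz": the shift along the tool's x, y, z in m, a list of three; "fingers": the gripper command: -1 is fully open, 1 is shut, values between are in proportion. In form: [{"delta_rot": [ax, ay, az], "xyz": [dx, dy, dz], "fingers": fingers}, ...]. A call has 1 to 10 rows; each row is the pose to reach, as a shift and turn from the pose commanded when the call began, along the tool's axes at that moment; what a row does not reach only later rows make up. A row lasts 1/10 s, in which the tool goes at most 50 mm and 8.59 degrees, less where a joint would pass 70% of its speed; a pose out of reach is approached as far as the arm can. A call with a gripper value outside its range is refused whole. The fingers move at their own pace and stop on an object; FORCE is the grip in N (left out, the last holds). Time passes only in rows, so rows that repeat a pose let the fingers close. It gives the time, the measured TCP pose, the force, the opening and the grip force at its end, in the units of the state.
- telemetry.get_obs(): the state, without advancing time (a new reading comes with each control period).
- viewer.read_camera(name): name is "scene" or "top"; returns a dict with "img" (400x640x3 uint8, red, green, blue), "fx", "fy", "cx", "cy" (pixels), "k1" (the pictures are not rectified: a ray, as slopes to the right and down, at radius r is drawn at 1 + k1 r^2 times it, then the intrinsics apply), "origin" and "rotation" of the camera in the world. Camera axes: x right, y up, looking along -z (the intrinsics and any distortion apply to the point x, -y, -z); pixel columns grow to the right and rows downward; lengths in m; the calibration is good to about 2 mm. A picture is of the moment at which its call begins. There is no depth.
- job.hand_in(): hands the job in; it is judged then, once.
Trained networks look in the newest picture that a camera, given by its name, has taken for a name from the list of things; names that differ only in an ending like _2 or _b are one class to them, and where a whole thing is asked for, a point or a joint stands for the part that bears it (a point fixed in the world has none). Each returns a list of dicts, best first, with "score" (0 to 1); they miss things now and then, are a little off and sometimes report something else, mostly with a low value. They report only what shows in the picture. A call takes as long as a camera call.
- search_frame(camera, thing): "pixel" ([column, row] in pixels, amid what is visible of it).
- cut_out(camera, thing): "pixels" (400x640 bool, what is visible of it) and "pixel" ([column, row] in pixels, amid what is visible of it).
The state is a dict: "t": time; "q": joint angles; "joint_vel": joint speeds; "joint_torque": joint torques, N m; "eef_pos": TCP position; "tool_rot": TCP orientation; "contact_force": force on the tool from outside, world axes, zero at the start; "torque": the same for the moment, N m; "gripper_width": opening from 0.0 (shut) to 1.0 (fully open); "grasp_force": force on a finger pad.
Only numpy, scipy, OpenCV 4.12 (cv2) and the standard library are available. Lean on these libraries where they do the work, as an engineer would, in place of code of your own. Each camera call takes 0.05 s, during which the arm holds its last target. There are 200 camera calls.

TASK

Fit the sprung retainer bar across the imager's open tray, in front of the well plate: squeeze its two upright tabs together, lower it flat onto the tray floor between the two cheeks, and let go so that both end pins spring out into the recesses. Then push the tray fully home until it clicks. Leave the other things on the desk where they are.

Things in the scene. Friction and masses are not known exactly. Their poses are not given: they have to be found in the camera images.
- retainer_grip (a point): (All sizes in mm.) Sprung retainer bar, loose, flat on the desk: aluminium rail 146 long (own y) x 26 wide x 8 thick, same end for end, 0.2 kg, with a round pin out of each end and two upright steel tabs side by side. Grip it here from above: this point is mid-way between the tabs, 46 above the underside, fingers on the tabs' outer faces, closing along y. x across the bar, z up.
- tab_a (a point): Centre of the outer face of one upright tab (24 wide in x, 5 thick, 11 to 62 above the bar's underside). The other is 62 away over outer faces. Squeezed together to hard stops they are 40 over outer faces: 3 N starts, 8 N finishes, so close fully with 15 to 25 N.
- pin_a (a joint): How far the plunger (tab and pin in one) at the bar's +y end is pulled in, m: 0 fully out, 0.011 fully squeezed; springs out by itself. Pins: diameter 10, axis 16 above the bar's underside, 172 over both ends when out, 150 squeezed. Outside the tabs the pins' upper side is 21 above the underside: keep fingertips above that.
- pin_b (a joint): The same for the plunger at the bar's -y end.
- seat (a point): Where retainer_grip must finally be, bar's y along this y (either way round); moves with the tray. Mid-way between the tray's side cheeks, 46 above the tray floor on which the bar's underside rests; tray floor 45 above the desk. x points the way the tray closes. Front panel begins 35 in front (top 30 above the tray floor), the fixed white well plate (85 x 127, 15 high) 21 behind.
- recess_a (a point): Recess for a pin in the inner face of the tray's +y cheek; the point is the centre of its mouth, 16 above the tray floor. It is a window 18 wide (x) and 16 high. Cheeks: grey, 12 thick, tops 36 above the tray floor, inner faces 160 apart, so the bar passes between them only while squeezed. The other cheek has the same at -y.
- tray_front (a point): Centre of the outer face of the tray's white front panel: 204 wide (y), 12 thick, from 30 to 75 above the desk; this point is 52.5 above the desk. Its x points in the direction to push. Moves with the tray.
- tray (a joint): How far the tray is open, m: 0 fully home against its stop, 0.12 to 0.15 at the start. About 1 N of friction; a sprung detent resists with up to about 5 N more around 0.012 to 0.007, then clicks over and below 0.004 pulls the tray home.
- imager: White box 250 wide, 260 deep, 125 high, fixed to the desk, open in front from 34 to 112 above the desk, the tray in it. Origin at the foot of its front face, mid-width; x points into it. When home, the tray's panel lies against this face.
- spacer_bar: a plain solid flat aluminium bar 150 x 26 x 10, a bystander: no pins, no tabs; do not use
- oil_bottle: small amber bottle, diameter 40, 95 tall, bystander
- slide_box: grey flat box 85 x 170 x 35, bystander
- canister: grey round canister, diameter 46, 70 tall, bystander
- dish: clear flat round dish, diameter 90, 16 tall, bystander
- brush: small brush 180 long lying flat, bystander
- mouse: black computer mouse 105 x 60 x 33, on a thin mat, bystander

How it is judged:
On the way:
1. with the tray still open, the retainer bar lies flat across it with both pins sprung out into the recesses (x of retainer_grip in the frame of seat between -0.007 and 0.007 m and y of retainer_grip in the frame of seat between -0.007 and 0.007 m and z of retainer_grip in the frame of seat between -0.005 and 0.005 m and angle between the y axis of retainer_grip and the y axis of seat, either way round below 0.12 rad and value of joint each of pin_a, pin_b below 0.003 m and value of joint tray above 0.04 m), for 0.2 s.
At the end, for the whole second after the job is handed in: The bar rests on the tray floor within 7 mm (5 mm in height) and 0.12 rad of its place, both pins within 3 mm of fully out (so in their recesses), the tray within 3 mm of home, all at rest (x of retainer_grip in the frame of seat between -0.007 and 0.007 m and y of retainer_grip in the frame of seat between -0.007 and 0.007 m and z of retainer_grip in the frame of seat between -0.005 and 0.005 m and angle between the y axis of retainer_grip and the y axis of seat, either way round below 0.12 rad and value of joint each of pin_a, pin_b, tray below 0.003 m and linear speed of retainer below 0.02 m/s); the robot touches nothing.
It fails at once if a bystander is shifted by more than 40 mm (distance of any of spacer_bar, oil_bottle, slide_box, canister, dish, brush, mouse from where it was at the start of the episode above 0.04 m).
It also fails if it takes over 56 s, if anything falls off the work surface, if the arm or the gripper's body presses on something with over 40 N, if the wrist force passes 120 N, or if a joint passes its speed limit or range.

## Working session

There is one attempt and no reset: what is moved stays moved. The work goes in short steps, Python scripts to look and compute and a shell command to move; the robot and the scene stay as the last step left them, time stands still between calls to the robot, and variables do not carry over. Pictures are saved under pics/ and viewed, at most 10 in all, crops included, and the job is handed in when it is done.

```bash
mkdir -p pics
cat > h.py <<'E'
import numpy as np, cv2
from station import telemetry, viewer, job, search_frame, cut_out
def ray(c,px):
    u=(px[0]-c["cx"])/c["fx"]; v=(px[1]-c["cy"])/c["fy"]
    r=np.hypot(u,v); s=r
    for _ in range(30): s=r/(1+c["k1"]*s*s)
    k=s/r if r>0 else 1
    d=np.array([u*k,-v*k,-1.]); R=np.array(c["rotation"]); 
    return np.array(c["origin"]), R@d/np.linalg.norm(d)
def atz(c,px,z):
    o,d=ray(c,px); return o+d*(z-o[2])/d[2]
def tri(c1,p1,c2,p2):
    o1,d1=ray(c1,p1);o2,d2=ray(c2,p2)
    t=np.linalg.lstsq(np.c_[d1,-d2],o2-o1,rcond=None)[0]
    a=o1+t[0]*d1;b=o2+t[1]*d2
    return (a+b)/2,np.linalg.norm(a-b)
def proj(c,P):
    p=np.array(c["rotation"]).T@(np.array(P)-np.array(c["origin"])); u,v=p[0]/-p[2],-p[1]/-p[2]
    k=1+c["k1"]*(u*u+v*v); return np.array([c["cx"]+c["fx"]*u*k,c["cy"]+c["fy"]*v*k])
E
python3 - <<'E'
from h import *
print(telemetry.get_obs())
for n in("top","scene"):
    c=viewer.read_camera(n); cv2.imwrite(f"pics/{n}0.png",c["img"][:,:,::-1])
    print(n,{k:c[k] for k in c if k!="img"})
    for t in["retainer_grip","tab_a","pin_a","seat","recess_a","tray_front","imager","spacer_bar"]:
        print(t,[(np.round(d["pixel"],1).tolist(),round(d["score"],2)) for d in search_frame(n,t)][:4])
E
```

```text
{'t': 0.0, 'q': array([-1.39507033,  0.47777311,  0.02233864,  1.55644791, -0.01152895,
        1.10928263, -0.0830737 ]), 'joint_vel': array([ 7.39834495e-04, -3.01372976e-04,  2.96642289e-05,  1.61941392e-04,
        8.91527939e-04,  9.38354216e-04,  3.30186467e-04]), 'joint_torque': array([-5.93523805e-05, -5.96451402e+01,  1.60839681e+00, -2.81195372e+01,
        1.25955881e-02,  9.26632143e-03, -3.60614067e-06]), 'eef_pos': array([0.18886182, 0.64743134, 0.23034527]), 'tool_rot': array([-7.38010159e-05,  1.41419265e-01,  9.89949391e-01, -8.88584890e-04]), 'contact_force': array([-0.59393507, -0.33419279, -0.30259933]), 'torque': array([ 0.02060986, -0.00302016, -0.04442786]), 'grasp_force': 0.0, 'gripper_width': 0.9980597843673297}
top {'fx': 404.61815760151455, 'fy': 404.61815760151455, 'cx': 323.1445448122188, 'cy': 193.9173888442088, 'k1': -0.004904084469582294, 'origin': array([ 0.35159234, -0.00333806,  1.45236965]), 'rotation': array([-0.69565005, -0.05316362,  0.04513803,  0.71498755])}
retainer_grip [([259.8, 207.7], 0.78)]
tab_a [([253.5, 211.3], 0.51)]
pin_a [([247.7, 214.8], 0.58), ([269.8, 203.9], 0.45)]
seat [([362.8, 183.8], 0.9)]
recess_a [([363.0, 188.5], 0.86)]
tray_front [([360.6, 187.6], 0.86)]
imager [([366.6, 145.9], 0.62)]
spacer_bar [([268.8, 158.3], 0.69)]
scene {'fx': 445.3061388733889, 'fy': 445.3061388733889, 'cx': 321.87731996963515, 'cy': 198.96455504074478, 'k1': -0.05286015431912774, 'origin': array([1.59926655, 0.11510515, 0.79582459]), 'rotation': array([0.59014724, 0.31372338, 0.34435903, 0.65933355])}
retainer_grip [([399.6, 208.6], 0.83)]
tab_a [([408.5, 205.5], 0.42)]
pin_a []
seat [([284.8, 192.3], 0.83), ([409.9, 209.1], 0.71)]
recess_a [([280.1, 192.2], 0.73), ([400.2, 210.8], 0.3)]
tray_front [([283.8, 193.6], 0.8), ([181.5, 188.8], 0.28)]
imager [([251.5, 244.2], 0.94)]
spacer_bar [([401.8, 248.0], 0.87), ([343.5, 181.8], 0.65)]
```

View pics/top0.png

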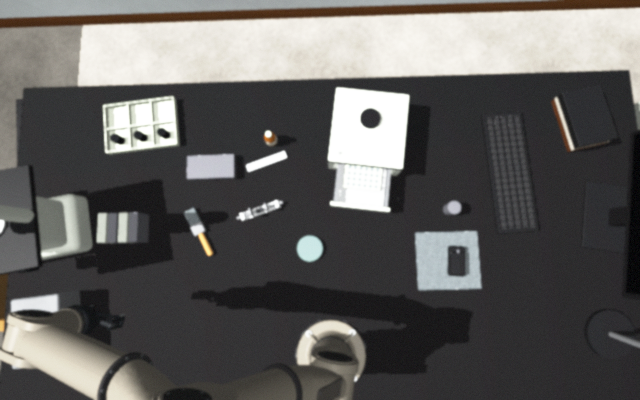

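View pics/scene0.png

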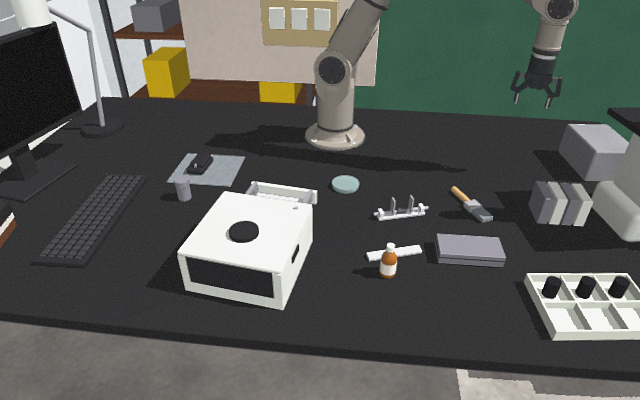

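The top view shows the retainer at about (260,210), the tray front panel at about (360,207) and the imager at about (370,130). The spacer is at (267,161). In the scene view the retainer is at (401,210) and the front panel at (283,193). Next come measurements on enlarged crops.

```bash
sed -i '1i from scipy.spatial.transform import Rotation as Ro\ndef Rm(c):\n    q=c["rotation"]; return Ro.from_quat([q[1],q[2],q[3],q[0]]).as_matrix()' h.py; sed -i 's/np.array(c\["rotation"\])/Rm(c)/' h.py
python3 - <<'E'
from h import *
C={n:viewer.read_camera(n) for n in("top","scene")}
crop={"top":[(225,185,75,45),(320,150,90,68)],"scene":[(360,180,80,50),(235,172,90,60)]}
tiles=[]
for n in crop:
    for (x,y,w,h) in crop[n]:
        k=cv2.resize(C[n]["img"][y:y+h,x:x+w],None,fx=400/w,fy=400/w,interpolation=cv2.INTER_CUBIC)
        o=np.zeros((300,400,3),np.uint8); k=k[:300]; o[:k.shape[0]]=k; tiles.append(o)
cv2.imwrite("pics/crops.png",np.vstack([np.hstack(tiles[:2]),np.hstack(tiles[2:])])[:,:,::-1])
t,s=C["top"],C["scene"]
for th in["retainer_grip","tray_front","imager"]:
    for n in C:
        for d in cut_out(n,th)[:1]:
            m=d["pixels"].astype(np.uint8); r=cv2.minAreaRect(cv2.findNonZero(m)); print(th,n,m.sum(),np.round(d["pixel"],1),np.round(cv2.boxPoints(r),1).tolist(),round(d["score"],2))
print("grip tri",tri(t,[260,208.5],s,[401,207]))
print("desk bar ends",atz(t,[238,217],.016),atz(t,[283,203.5],.016))
print("top panel corners z.075",atz(t,[331,207],.075),atz(t,[390,212],.075))
print("imager front top corners z.125",atz(t,[328,163],.125),atz(t,[405,171],.125),atz(t,[336,88],.125),atz(t,[411,95],.125))
E
```

```text
retainer_grip top 142 [273.7 137.4] [[265.0, 130.0], [276.0, 130.0], [276.0, 144.0], [265.0, 144.0]] 0.68
retainer_grip scene 628 [402.5 207.2] [[371.20001220703125, 199.6999969482422], [426.20001220703125, 192.8000030517578], [428.79998779296875, 213.39999389648438], [373.79998779296875, 220.3000030517578]] 0.76
tray_front top 2401 [359.9 187.1] [[330.5, 207.3000030517578], [334.0, 162.1999969482422], [392.20001220703125, 166.6999969482422], [388.70001220703125, 211.8000030517578]] 0.63
tray_front scene 963 [286.4 193.2] [[246.5, 193.5], [248.8000030517578, 178.10000610351562], [317.70001220703125, 188.8000030517578], [315.3999938964844, 204.10000610351562]] 0.95
imager top 7988 [367.2 144.9] [[323.8999938964844, 206.0], [335.1000061035156, 86.9000015258789], [409.5, 93.9000015258789], [398.29998779296875, 213.0]] 0.84
imager scene 12872 [253.  242.1] [[169.6999969482422, 288.29998779296875], [192.89999389648438, 166.39999389648438], [320.3999938964844, 190.60000610351562], [297.29998779296875, 312.5]] 0.97
grip tri (array([0.50520422, 0.23732243, 0.0304728 ]), np.float64(0.004686710863347479))
desk bar ends [0.47844834 0.31616117 0.016     ] [0.52241643 0.15483047 0.016     ]
top panel corners z.075 [ 0.49874136 -0.01590501  0.075     ] [ 0.4759956 -0.21644    0.075    ]
imager front top corners z.125 [ 0.64169757 -0.00973158  0.125     ] [ 0.60699574 -0.265319    0.125     ] [ 0.90402035 -0.04464098  0.125     ] [ 0.87078799 -0.30028168  0.125     ]
```

View pics/crops.png

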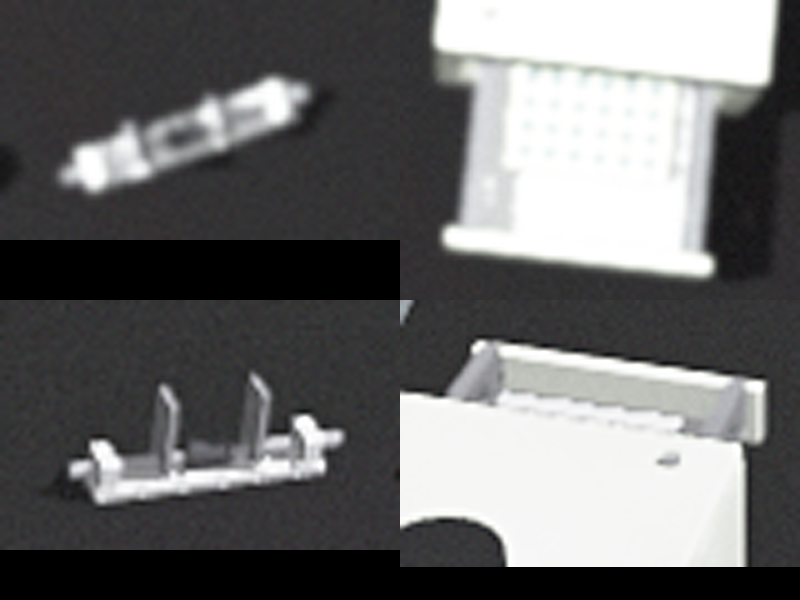

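The crops show the pins, tab tops and panel corners clearly, so I triangulate them.

Run:
```python
from h import *
t=viewer.read_camera("top");s=viewer.read_camera("scene")
T=lambda x,y,o:(o[0]+x/o[2],o[1]+y/o[2])
a=(225,185,400/75);b=(320,150,400/90);c=(360,180,5);d=(235,172,400/90)
def P(n,p,q): r,e=tri(t,p,s,q); print(n,np.round(r,4),round(e,4)); return r
A=P("pin+y",T(62,177,a),T(342,137,c)); B=P("pin-y",T(309,92,a),T(72,168,c))
TA=P("tab+y",T(128,127,a),T(262,78,c)); TB=P("tab-y",T(208,98,a),T(167,90,c))
print("bar len",np.linalg.norm(A-B),"mid",(A+B)/2,"yaw",np.degrees(np.arctan2(*(A-B)[[1,0]])), "tabs mid",(TA+TB)/2)
L=P("panel+y",T(43,238,b),T(365,83,d)); R=P("panel-y",T(314,267,b),T(78,44,d))
print(np.linalg.norm(L-R),(L+R)/2,np.degrees(np.arctan2(*(L-R)[[1,0]])))
# imager front top edge at z .125 (top view)
I1=atz(t,T(34,52,b),.125);I2=atz(t,T(373,88,b),.125);print("img front",I1,I2,(I1+I2)/2,np.linalg.norm(I1-I2),np.degrees(np.arctan2(*(I1-I2)[[1,0]])))
I=[atz(t,p,.125) for p in[(336,88),(411,95)]];print((I[0]+I[1])/2)
for nm,x in [("oil_bottle",.09),("spacer_bar",.01),("dish",.016),("canister",.07)]:
    print(nm,[np.round(atz(t,r["pixel"],x),3) for r in search_frame("top",nm)[:1]])
```

```text
pin+y [0.4746 0.3234 0.0144] 0.0038
pin-y [0.5269 0.1586 0.0154] 0.0071
tab+y [0.5008 0.2674 0.0708] 0.0025
tab-y [0.5183 0.2137 0.0701] 0.0014
bar len 0.17286974995986934 mid [0.50074864 0.24101367 0.01487274] yaw 107.63194607486106 tabs mid [0.50953773 0.24054894 0.07045101]
panel+y [ 0.5109 -0.0111  0.0732] 0.0013
panel-y [ 0.4821 -0.2157  0.071 ] 0.0079
0.20663434807807787 [ 0.4965157  -0.11337804  0.07209947] 82.00518494090886
img front [ 0.64617498 -0.00868495  0.125     ] [ 0.6111648  -0.26196818  0.125     ] [ 0.62866989 -0.13532656  0.125     ] 0.2556914349854907 82.13013604899467
[ 0.88740417 -0.17246133  0.125     ]
oil_bottle [array([0.746, 0.183, 0.09 ])]
spacer_bar [array([0.68 , 0.223, 0.01 ])]
dish [array([ 0.733, -0.154,  0.016])]
canister [array([ 0.484, -0.424,  0.07 ])]
```

```bash
cat >> h.py <<'E'
def box(x0,x1,y0,y1,z0,z1):
    v=np.array([[x,y,z] for x in(x0,x1) for y in(y0,y1) for z in(z0,z1)]); 
    return [(v[i],v[j]) for i in range(8) for j in range(i+1,8) if bin(i^j).count("1")==1]
def bar(sq=0):
    L=box(-.013,.013,-.073,.073,0,.008)
    for g in(1,-1):
        e=sorted([g*(.026-sq),g*(.031-sq)]); L+=box(-.012,.012,e[0],e[1],.011,.062)
        e=sorted([g*.073,g*(.086-sq)]); L+=box(-.005,.005,e[0],e[1],.011,.021)
    return L
def tray(): # in seat frame, z from tray floor
    L=box(-.047,-.035,-.102,.102,-.015,.030)
    for g in(1,-1): 
        e=sorted([g*.08,g*.092]); L+=box(-.035,.03,e[0],e[1],0,.036)
    return L
def over(img,c,L,pos,yaw,o,col):
    R=Ro.from_euler("z",yaw,degrees=True).as_matrix()
    for a,b in L:
        p,q=[tuple(np.int32(np.round(((proj(c,R@v+pos)+.5-o[:2])*o[2]-.5)*16))) for v in(a,b)]
        cv2.line(img,tuple(map(int,p)),tuple(map(int,q)),col,1,cv2.LINE_AA,4)
def view(items,fn):
    "items: (cam, x,y,w,h, [(lines,pos,yaw,col)])"
    ti=[]
    for c,x,y,w,h,M in items:
        k=400/w; im=np.ascontiguousarray(cv2.resize(c["img"][y:y+h,x:x+w],None,fx=k,fy=k,interpolation=cv2.INTER_CUBIC))
        for L,p,yw,col in M: over(im,c,L,np.array(p),yw,np.array([x,y,k]),col)
        o=np.zeros((300,400,3),np.uint8); o[:min(300,im.shape[0])]=im[:300]; ti.append(o)
    cv2.imwrite(fn,np.vstack([np.hstack(ti[i:i+2]) for i in range(0,len(ti),2)])[:,:,::-1])
E
python3 - <<'E'
from h import *
t=viewer.read_camera("top");s=viewer.read_camera("scene")
r=(255,0,0)
b=[(bar(),(.503,.241,0),17.5,r)]; y=[(tray(),(.5366,-.1217,.045),-8,r)]
view([(t,225,185,72,45,b),(t,320,150,90,67,y),(s,360,180,76,50,b),(s,235,170,90,60,y)],"pics/ov1.png")
E
```

```text
(no output)
```

View pics/ov1.png

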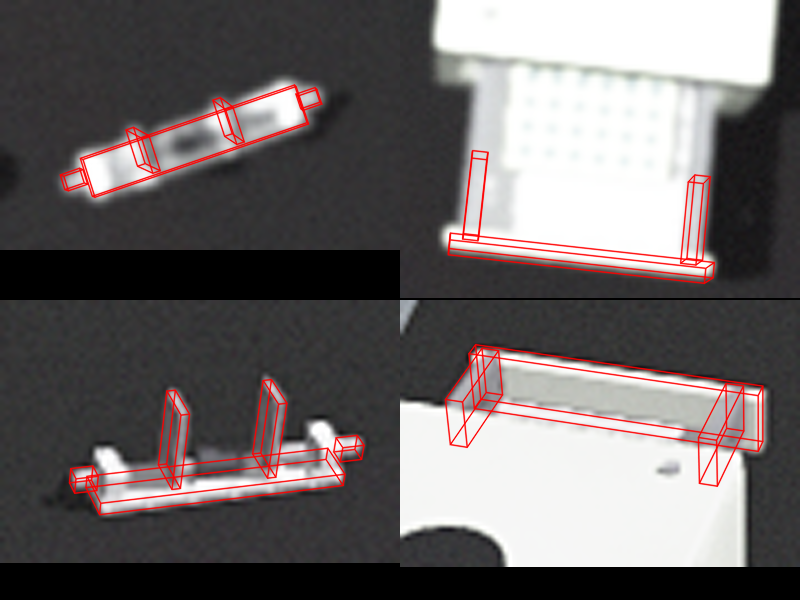

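The overlay fits to about 1 px in both views: bar at (0.504, 0.2405), yaw 17.7°, and seat at (0.537, -0.122), yaw -8°. I move above the bar.

```bash
python3 -m crank '[{"delta_rot":[0,0,-4],"xyz":[-0.042,-0.03,0],"fingers":-1},{"delta_rot":[0,0,-8],"xyz":[-0.083,-0.06,0],"fingers":-1},{"delta_rot":[0,0,-12],"xyz":[-0.125,-0.09,0],"fingers":-1},{"delta_rot":[0,0,-16],"xyz":[-0.166,-0.121,0.01],"fingers":-1},{"delta_rot":[0,0,-20],"xyz":[-0.208,-0.151,0.01],"fingers":-1},{"delta_rot":[0,0,-24],"xyz":[-0.25,-0.181,0.01],"fingers":-1},{"delta_rot":[0,0,-28],"xyz":[-0.291,-0.212,0.02],"fingers":-1},{"delta_rot":[0,0,-31],"xyz":[-0.333,-0.242,0.02],"fingers":-1},{"delta_rot":[0,0,-34],"xyz":[-0.38,-0.275,0.03],"fingers":-1},{"delta_rot":[0,0,-34],"xyz":[-0.416,-0.3025,0.03],"fingers":-1}]' 20
python3 -m crank '[{"delta_rot":[0,0,0],"xyz":[0,0,0],"fingers":-1},{"delta_rot":[0,0,0],"xyz":[0,0,0],"fingers":-1},{"delta_rot":[0,0,0],"xyz":[0,0,0],"fingers":-1}]'
cat >> h.py <<'E'
def st():
    o=telemetry.get_obs(); q=o["tool_rot"]; R=Ro.from_quat([q[1],q[2],q[3],q[0]]).as_matrix()
    print("t",round(o["t"],2),"pos",np.round(o["eef_pos"],4),"xdir",np.round(np.degrees(np.arctan2(R[1,0],R[0,0])),2),"ydir",np.round(np.degrees(np.arctan2(R[1,1],R[0,1])),2),"F",np.round(o["contact_force"],1),"w",round(o["gripper_width"],3),"gf",round(o["grasp_force"],1),"q",np.round(o["q"],2)); return o,R
def go(x,y,z):
    o,R=st(); print("tool shift",np.round(R.T@(np.array([x,y,z])-o["eef_pos"]),4))
E
python3 -c "from h import *; go(.504,.2405,.1)"
```

```text
t: 2.7
eef_pos: [0.4946, 0.2526, 0.2019]
tool_rot: [0.0, -0.155, 0.988, 0.0]
contact_force: [0.4, 1.2, -0.7]
gripper_width: 1.003
grasp_force: 0.0
t: 3.0
eef_pos: [0.4931, 0.2555, 0.2022]
tool_rot: [-0.0, -0.155, 0.988, 0.0]
contact_force: [-0.2, 0.2, 0.1]
gripper_width: 1.002
grasp_force: 0.0
t 3.0 pos [0.4931 0.2555 0.2022] xdir -162.17 ydir 107.83 F [-0.2  0.2  0.1] w 1.002 gf 0.0 q [-0.65  0.31  0.08  1.88 -0.03  0.95  1.32]
tool shift [-0.0058 -0.0177  0.1021]
```

```bash
python3 -m crank '[{"delta_rot":[0,0,0],"xyz":[-0.003,-0.009,0.04],"fingers":-1},{"delta_rot":[0,0,0],"xyz":[-0.006,-0.018,0.08],"fingers":-1},{"delta_rot":[0,0,0],"xyz":[-0.006,-0.018,0.092],"fingers":-1},{"delta_rot":[0,0,0],"xyz":[-0.006,-0.018,0.092],"fingers":-1},{"delta_rot":[0,0,0],"xyz":[-0.006,-0.018,0.092],"fingers":-1}]'
python3 - <<'E'
from h import *
go(.504,.2405,.025)
t=viewer.read_camera("top");s=viewer.read_camera("scene")
view([(t,225,170,72,54,[]),(s,350,130,100,75,[])],"pics/near.png")
E
```

```text
t: 3.5
eef_pos: [0.5051, 0.2407, 0.1113]
tool_rot: [0.001, -0.155, 0.988, 0.001]
contact_force: [0.3, 0.5, -1.1]
gripper_width: 1.002
grasp_force: 0.0
t 3.5 pos [0.5051 0.2407 0.1113] xdir -162.16 ydir 107.84 F [ 0.3  0.5 -1.1] w 1.002 gf 0.0 q [-0.62  0.43  0.08  1.95 -0.05  0.76  1.37]
tool shift [0.0012 0.     0.0863]
```

View pics/near.png

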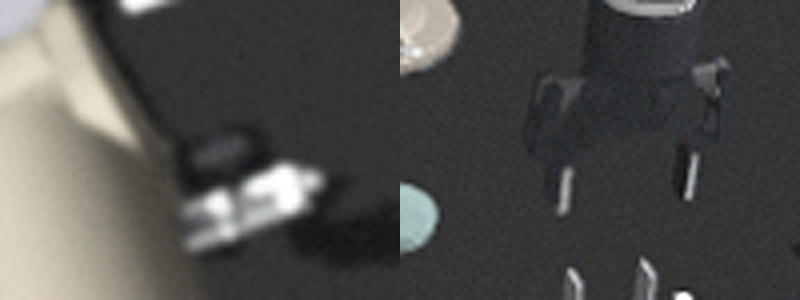

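The scene view shows the fingers astride the tabs: finger mid at crop (628,205), tab mid at (611,263). I check that offset against the projection.

Run:
```python
from h import *
s=viewer.read_camera("scene")
k=lambda P:np.round((proj(s,P)-[350,130])*4+[400,0],0)
u=np.array([np.cos(np.radians(107.8)),np.sin(np.radians(107.8)),0])
for g in(1,-1):
    print("tip",k(np.array([.505,.2407,.124])+g*.0425*u),"tabtop",k(np.array([.504,.2405,.062])+g*.0285*u))
```

```text
tip [675. 196.] tabtop [646. 268.]
tip [563. 208.] tabtop [573. 277.]
```

```bash
python3 -m crank '[{"delta_rot":[0,0,0],"xyz":[0.001,-0.003,0.025],"fingers":-1},{"delta_rot":[0,0,0],"xyz":[0.001,-0.003,0.045],"fingers":-1},{"delta_rot":[0,0,0],"xyz":[0.001,-0.003,0.06],"fingers":-1},{"delta_rot":[0,0,0],"xyz":[0.001,-0.003,0.07],"fingers":-1},{"delta_rot":[0,0,0],"xyz":[0.001,-0.003,0.08],"fingers":-1},{"delta_rot":[0,0,0],"xyz":[0.001,-0.003,0.08],"fingers":-1},{"delta_rot":[0,0,0],"xyz":[0.001,-0.003,0.08],"fingers":-1}]'
python3 - <<'E'
from h import *
go(.504,.2405,.025)
s=viewer.read_camera("scene")
view([(s,350,150,100,75,[]),(s,375,175,55,41,[])],"pics/near2.png")
E
```

```text
t: 4.35
eef_pos: [0.5052, 0.236, 0.0305]
tool_rot: [0.0, -0.154, 0.988, 0.0]
contact_force: [-0.5, -0.4, -0.0]
gripper_width: 1.0
grasp_force: 0.0
t 4.35 pos [0.5052 0.236  0.0305] xdir -162.26 ydir 107.74 F [-0.5 -0.4 -0. ] w 1.0 gf 0.0 q [-0.6   0.56  0.06  1.99 -0.06  0.6   1.38]
tool shift [-0.0002  0.0047  0.0055]
```

View pics/near2.png

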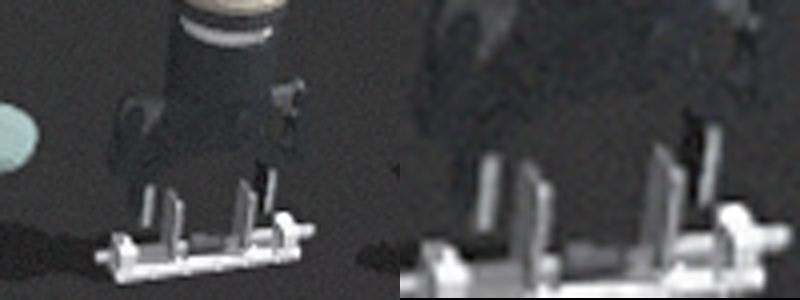

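```bash
python3 -m crank '[{"delta_rot":[0,0,0],"xyz":[0,0.001,0.005],"fingers":-1},{"delta_rot":[0,0,0],"xyz":[0,0.001,0.005],"fingers":-0.5},{"delta_rot":[0,0,0],"xyz":[0,0.001,0.005],"fingers":0},{"delta_rot":[0,0,0],"xyz":[0,0.001,0.005],"fingers":0.5},{"delta_rot":[0,0,0],"xyz":[0,0.001,0.005],"fingers":1},{"delta_rot":[0,0,0],"xyz":[0,0.001,0.005],"fingers":1},{"delta_rot":[0,0,0],"xyz":[0,0.001,0.005],"fingers":1},{"delta_rot":[0,0,0],"xyz":[0,0.001,0.005],"fingers":1},{"delta_rot":[0,0,0],"xyz":[0,0.001,0.005],"fingers":1},{"delta_rot":[0,0,0],"xyz":[0,0.001,0.005],"fingers":1}]' 22
python3 -c "from h import *; st()"
```

```text
t: 5.4
eef_pos: [0.5052, 0.2374, 0.0262]
tool_rot: [0.001, -0.154, 0.988, 0.0]
contact_force: [-1.6, -0.0, 8.5]
gripper_width: 0.458
grasp_force: 21.8
t 5.4 pos [0.5052 0.2374 0.0262] xdir -162.26 ydir 107.74 F [-1.6 -0.   8.5] w 0.458 gf 21.8 q [-0.6   0.57  0.06  1.99 -0.06  0.59  1.38]
```

```bash
python3 -m crank '[{"delta_rot":[0,0,0],"xyz":[0,0,-0.01],"fingers":1},{"delta_rot":[0,0,0],"xyz":[0,0,-0.03],"fingers":1},{"delta_rot":[0,0,0],"xyz":[0,0,-0.06],"fingers":1},{"delta_rot":[0,0,0],"xyz":[0,0,-0.1],"fingers":1},{"delta_rot":[0,0,0],"xyz":[0,0,-0.14],"fingers":1},{"delta_rot":[0,0,0],"xyz":[0,0,-0.16],"fingers":1},{"delta_rot":[0,0,0],"xyz":[0,0,-0.16],"fingers":1},{"delta_rot":[0,0,0],"xyz":[0,0,-0.16],"fingers":1}]'
python3 -c "
from h import *; go(.537,-.122,.19)"
```

```text
t: 6.2
eef_pos: [0.5041, 0.2364, 0.1847]
tool_rot: [-0.0, -0.154, 0.988, -0.0]
contact_force: [0.2, -0.1, -2.6]
gripper_width: 0.46
grasp_force: 24.0
t 6.2 pos [0.5041 0.2364 0.1847] xdir -162.26 ydir 107.74 F [ 0.2 -0.1 -2.6] w 0.46 gf 24.0 q [-0.62  0.33  0.09  1.89 -0.04  0.92  1.36]
tool shift [ 0.0779 -0.3514 -0.0052]
```

```bash
python3 -m crank '[{"delta_rot":[0,0,2],"xyz":[0.006,-0.025,0],"fingers":1},{"delta_rot":[0,0,5],"xyz":[0.014,-0.065,0],"fingers":1},{"delta_rot":[0,0,8],"xyz":[0.024,-0.11,0],"fingers":1},{"delta_rot":[0,0,12],"xyz":[0.034,-0.155,0],"fingers":1},{"delta_rot":[0,0,15],"xyz":[0.044,-0.2,0],"fingers":1},{"delta_rot":[0,0,19],"xyz":[0.054,-0.245,0],"fingers":1},{"delta_rot":[0,0,22],"xyz":[0.064,-0.29,0],"fingers":1},{"delta_rot":[0,0,24],"xyz":[0.072,-0.325,0],"fingers":1},{"delta_rot":[0,0,25.8],"xyz":[0.077,-0.345,0],"fingers":1},{"delta_rot":[0,0,25.8],"xyz":[0.078,-0.351,0],"fingers":1}]'
python3 -m crank '[{"delta_rot":[0,0,0],"xyz":[0,0,0],"fingers":1},{"delta_rot":[0,0,0],"xyz":[0,0,0],"fingers":1},{"delta_rot":[0,0,0],"xyz":[0,0,0],"fingers":1}]' >/dev/null
python3 - <<'E'
from h import *
go(.537,-.122,.125)
E
```

```text
t: 7.2
eef_pos: [0.5359, -0.1242, 0.1837]
tool_rot: [-0.001, 0.073, 0.997, -0.001]
contact_force: [-0.5, 0.4, -2.5]
gripper_width: 0.453
grasp_force: 24.0
t 7.5 pos [ 0.5373 -0.1191  0.1848] xdir 172.13 ydir 82.13 F [ 0.3  0.5 -2.1] w 0.456 gf 24.0 q [-0.15  0.33  0.32  1.92 -0.13  0.91  1.66]
tool shift [-0.0001 -0.003   0.0598]
```

```bash
python3 -m crank '[{"delta_rot":[0,0,0],"xyz":[0,-0.002,0.03],"fingers":1},{"delta_rot":[0,0,0],"xyz":[0,-0.003,0.055],"fingers":1},{"delta_rot":[0,0,0],"xyz":[0,-0.003,0.062],"fingers":1},{"delta_rot":[0,0,0],"xyz":[0,-0.003,0.062],"fingers":1},{"delta_rot":[0,0,0],"xyz":[0,-0.003,0.062],"fingers":1}]'
python3 - <<'E'
from h import *
o,R=st(); p=o["eef_pos"]
t=viewer.read_camera("top");s=viewer.read_camera("scene")
b=[(bar(.011),(p[0],p[1],p[2]-.026),-7.9,(255,0,0)),(tray(),(.537,-.122,.045),-8,(0,255,0))]
view([(t,315,165,90,67,[]),(t,315,165,90,67,b),(s,235,140,100,75,[]),(s,235,140,100,75,b)],"pics/above.png")
E
```

```text
t: 8.0
eef_pos: [0.5376, -0.1239, 0.124]
tool_rot: [0.001, 0.07, 0.998, 0.0]
contact_force: [0.3, -0.2, -2.3]
gripper_width: 0.456
grasp_force: 24.0
t 8.0 pos [ 0.5376 -0.1239  0.124 ] xdir 171.99 ydir 81.99 F [ 0.3 -0.2 -2.3] w 0.456 gf 24.0 q [-0.12  0.42  0.3   1.97 -0.17  0.78  1.7 ]
```

View pics/above.png

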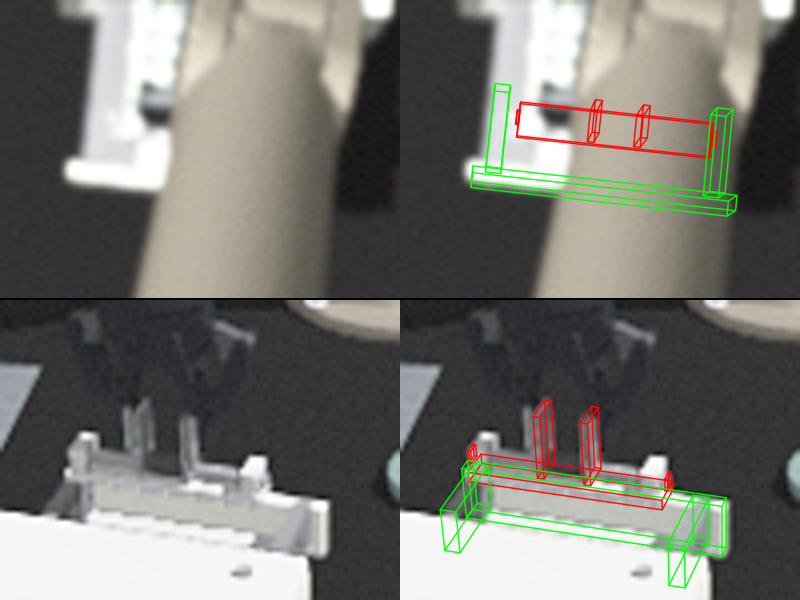

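The bar matches its model in the scene view, with its ends between the cheeks. The tray centre looks about 2 mm further toward +y, so I shift and lower to just inside the cheeks.

```bash
python3 -c "from h import *; go(.538,-.120,.104)"; python3 -m crank '[{"delta_rot":[0,0,0],"xyz":[0,0.002,0.0],"fingers":1},{"delta_rot":[0,0,0],"xyz":[0,0.004,0.0],"fingers":1},{"delta_rot":[0,0,0],"xyz":[0,0.004,0.01],"fingers":1},{"delta_rot":[0,0,0],"xyz":[0,0.004,0.018],"fingers":1},{"delta_rot":[0,0,0],"xyz":[0,0.004,0.022],"fingers":1},{"delta_rot":[0,0,0],"xyz":[0,0.004,0.026],"fingers":1},{"delta_rot":[0,0,0],"xyz":[0,0.004,0.03],"fingers":1},{"delta_rot":[0,0,0],"xyz":[0,0.004,0.032],"fingers":1},{"delta_rot":[0,0,0],"xyz":[0,0.004,0.032],"fingers":1}]'
python3 -c "from h import *; st()"
```

```text
t 8.1 pos [ 0.5379 -0.1242  0.1244] xdir 171.96 ydir 81.96 F [-0.1 -0.1 -0.7] w 0.454 gf 24.0 q [-0.12  0.42  0.3   1.97 -0.17  0.78  1.7 ]
tool shift [0.0005 0.0042 0.0204]
t: 9.0
eef_pos: [0.5373, -0.1203, 0.0908]
tool_rot: [-0.0, 0.07, 0.998, 0.0]
contact_force: [0.2, 0.6, -2.9]
gripper_width: 0.456
grasp_force: 24.0
t 9.0 pos [ 0.5373 -0.1203  0.0908] xdir 171.94 ydir 81.94 F [ 0.2  0.6 -2.9] w 0.456 gf 24.0 q [-0.12  0.47  0.28  1.99 -0.19  0.71  1.72]
```

```bash
python3 -m crank '[{"delta_rot":[0,0,0],"xyz":[0,0,0.004],"fingers":1},{"delta_rot":[0,0,0],"xyz":[0,0,0.008],"fingers":1},{"delta_rot":[0,0,0],"xyz":[0,0,0.012],"fingers":1},{"delta_rot":[0,0,0],"xyz":[0,0,0.015],"fingers":1},{"delta_rot":[0,0,0],"xyz":[0,0,0.017],"fingers":1},{"delta_rot":[0,0,0],"xyz":[0,0,0.018],"fingers":1},{"delta_rot":[0,0,0],"xyz":[0,0,0.018],"fingers":1}]'
python3 - <<'E'
from h import *
o,R=st(); p=o["eef_pos"]
s=viewer.read_camera("scene");t=viewer.read_camera("top")
view([(s,235,155,90,67,[]),(t,320,175,70,45,[])],"pics/low.png")
E
```

```text
t: 9.7
eef_pos: [0.5373, -0.1203, 0.0729]
tool_rot: [-0.0, 0.07, 0.998, -0.0]
contact_force: [-0.6, -1.2, -1.9]
gripper_width: 0.457
grasp_force: 24.0
t 9.7 pos [ 0.5373 -0.1203  0.0729] xdir 171.94 ydir 81.94 F [-0.6 -1.2 -1.9] w 0.457 gf 24.0 q [-0.11  0.49  0.27  2.   -0.2   0.68  1.73]
```

View pics/low.png

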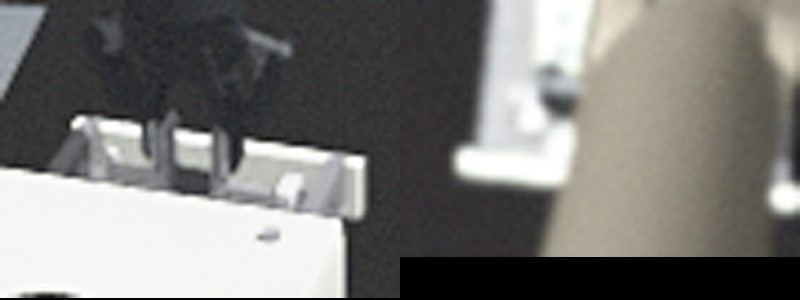

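The bar is down between the cheeks in the scene view (rail end at crop (290,188), cheek at (330,185)) and hasn't touched the floor. I continue the last few mm.

```bash
python3 -m crank '[{"delta_rot":[0,0,0],"xyz":[0,0,0.001],"fingers":1},{"delta_rot":[0,0,0],"xyz":[0,0,0.002],"fingers":1},{"delta_rot":[0,0,0],"xyz":[0,0,0.003],"fingers":1},{"delta_rot":[0,0,0],"xyz":[0,0,0.003],"fingers":1}]'
```

```text
t: 10.2
eef_pos: [0.5388, -0.1206, 0.0713]
tool_rot: [0.001, 0.07, 0.998, 0.0]
contact_force: [-0.6, 0.6, 6.7]
gripper_width: 0.453
grasp_force: 25.6
```

Floor contact is at the expected height (0.0713 m, +6.7 N). I release.

```bash
python3 -m crank '[{"delta_rot":[0,0,0],"xyz":[0,0,0],"fingers":-0.1},{"delta_rot":[0,0,0],"xyz":[0,0,0],"fingers":-0.3},{"delta_rot":[0,0,0],"xyz":[0,0,0],"fingers":-0.5},{"delta_rot":[0,0,0],"xyz":[0,0,0],"fingers":-0.7},{"delta_rot":[0,0,0],"xyz":[0,0,0],"fingers":-1},{"delta_rot":[0,0,0],"xyz":[0,0,0],"fingers":-1},{"delta_rot":[0,0,0],"xyz":[0,0,0],"fingers":-1},{"delta_rot":[0,0,0],"xyz":[0,0,0],"fingers":-1}]'
python3 -m crank '[{"delta_rot":[0,0,0],"xyz":[0,0,-0.02],"fingers":-1},{"delta_rot":[0,0,0],"xyz":[0,0,-0.05],"fingers":-1},{"delta_rot":[0,0,0],"xyz":[0,0,-0.09],"fingers":-1},{"delta_rot":[0,0,0],"xyz":[0,0,-0.1],"fingers":-1},{"delta_rot":[0,0,0],"xyz":[0.05,0,-0.1],"fingers":-1},{"delta_rot":[0,0,0],"xyz":[0.08,0,-0.1],"fingers":-1},{"delta_rot":[0,0,0],"xyz":[0.08,-0.03,-0.1],"fingers":-1},{"delta_rot":[0,0,0],"xyz":[0.08,-0.08,-0.1],"fingers":-1},{"delta_rot":[0,0,0],"xyz":[0.08,-0.13,-0.1],"fingers":-1},{"delta_rot":[0,0,0],"xyz":[0.08,-0.18,-0.1],"fingers":-1}]'
python3 - <<'E'
from h import *
st()
s=viewer.read_camera("scene");t=viewer.read_camera("top")
m=[(bar(),(.538,-.120,.045),-8,(255,0,0)),(tray(),(.538,-.12,.045),-8,(0,255,0))]
view([(t,320,165,80,60,[]),(t,320,165,80,60,m),(s,240,165,80,60,[]),(s,240,165,80,60,m)],"pics/placed.png")
E
```

```text
t: 11.0
eef_pos: [0.5373, -0.1204, 0.07]
tool_rot: [-0.0, 0.07, 0.998, -0.0]
contact_force: [0.4, -0.8, -0.2]
gripper_width: 0.998
grasp_force: 0.0
t: 12.0
eef_pos: [0.4324, -0.2887, 0.1699]
tool_rot: [0.0, 0.07, 0.998, 0.0]
contact_force: [1.1, -0.0, 0.4]
gripper_width: 1.0
grasp_force: 0.0
t 12.0 pos [ 0.4324 -0.2887  0.1699] xdir 172.01 ydir 82.01 F [ 1.1 -0.   0.4] w 1.0 gf 0.0 q [ 0.13  0.31  0.42  2.01 -0.16  0.86  2.06]
```

View pics/placed.png

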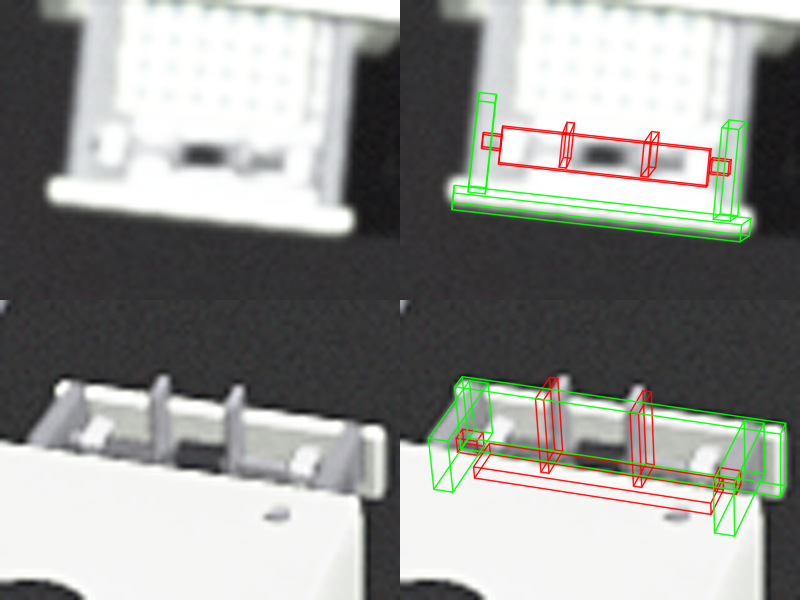

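The tabs are about 46 mm apart (crop x 160 and 235), not 57, so the pins rest against the cheek faces and missed the recesses. The bar looks several mm too far forward relative to the tray, so I measure that offset.

```bash
cat > m.py <<'E'
from h import *
t=viewer.read_camera("top"); g=t["img"].mean(2)
ex=np.array([np.cos(np.radians(-8)),np.sin(np.radians(-8)),0]); ey=np.array([-ex[1],ex[0],0])
E=[]
for c in range(336,386,4):
    col=g[200:222,c]; i=np.where((col[:-1]>120)&(col[1:]<=120))[0]
    if len(i): i=i[-1]; E.append(atz(t,(c,200+i+(col[i]-120)/(col[i]-col[i+1])),.030))
E=np.array(E); po=np.median(E@ex); print("panel outer along ex",po,"spread",np.ptp(E@ex),"slope deg",np.degrees(np.polyfit(E@ey,E@ex,1)[0]))
# panel ends at z .075->use row through strip
for c0,c1 in((325,335),(385,397)):
    pass
sub=g[190:202,350:372].copy(); w=np.clip(160-sub,0,None); yy,xx=np.mgrid[190:202,350:372]
s=(np.sum(w*xx)/w.sum(),np.sum(w*yy)/w.sum()); B=atz(t,s,.05); print("slot px",s,B,"ex",B@ex,"ey",B@ey)
print("bar x in seat frame:",B@ex-(po+.047), "seat ex",po+.047)
E
python3 m.py
```

```text
panel outer along ex 0.5055451482257279 spread 0.0007566066238908764 slope deg 0.07094693712730088
slot px (np.float64(360.2277567846101), np.float64(195.67639986259016)) [ 0.53831104 -0.11935029  0.05      ] ex 0.5496825871283376 ey -0.043270363089315
bar x in seat frame: -0.0028625610973903592 seat ex 0.552545148225728
```

By the measurement the bar sits 3–4 mm too far forward. I regrip, lift a few mm, shift +4 mm in x, set it down and release.

```bash
python3 -m crank '[{"delta_rot":[0,0,0],"xyz":[0,0.05,0],"fingers":-1},{"delta_rot":[0,0,0],"xyz":[0,0.1,0],"fingers":-1},{"delta_rot":[0,0,0],"xyz":[0,0.15,0],"fingers":-1},{"delta_rot":[0,0,0],"xyz":[0,0.18,0],"fingers":-1},{"delta_rot":[0,0,0],"xyz":[-0.04,0.18,0],"fingers":-1},{"delta_rot":[0,0,0],"xyz":[-0.07,0.18,0],"fingers":-1},{"delta_rot":[0,0,0],"xyz":[-0.08,0.18,0],"fingers":-1},{"delta_rot":[0,0,0],"xyz":[-0.08,0.18,0],"fingers":-1},{"delta_rot":[0,0,0],"xyz":[-0.08,0.18,0.02],"fingers":-1}]'
python3 -c "from h import *; go(.5373,-.1204,.071)"
```

```text
t: 13.05
eef_pos: [0.5379, -0.1201, 0.1513]
tool_rot: [0.001, 0.07, 0.998, 0.0]
contact_force: [-0.3, -0.3, -0.4]
gripper_width: 1.004
grasp_force: 0.0
t 13.05 pos [ 0.5379 -0.1201  0.1513] xdir 171.95 ydir 81.95 F [-0.3 -0.3 -0.4] w 1.004 gf 0.0 q [-0.16  0.38  0.33  1.95 -0.16  0.84  1.69]
tool shift [ 0.0007 -0.0004  0.0803]
```

```bash
python3 -m crank '[{"delta_rot":[0,0,0],"xyz":[0,0,0.03],"fingers":-1},{"delta_rot":[0,0,0],"xyz":[0,0,0.06],"fingers":-1},{"delta_rot":[0,0,0],"xyz":[0,0,0.077],"fingers":-1},{"delta_rot":[0,0,0],"xyz":[0,0,0.079],"fingers":-1},{"delta_rot":[0,0,0],"xyz":[0,0,0.079],"fingers":0},{"delta_rot":[0,0,0],"xyz":[0,0,0.079],"fingers":1},{"delta_rot":[0,0,0],"xyz":[0,0,0.079],"fingers":1},{"delta_rot":[0,0,0],"xyz":[0,0,0.079],"fingers":1},{"delta_rot":[0,0,0],"xyz":[0,0,0.079],"fingers":1},{"delta_rot":[0,0,0],"xyz":[0,0,0.079],"fingers":1}]' 22
python3 -m crank '[{"delta_rot":[0,0,0],"xyz":[0,0,-0.002],"fingers":1},{"delta_rot":[0,0,0],"xyz":[0,0,-0.004],"fingers":1},{"delta_rot":[0,0,0],"xyz":[0,0,-0.005],"fingers":1},{"delta_rot":[0,0,0],"xyz":[-0.002,0,-0.005],"fingers":1},{"delta_rot":[0,0,0],"xyz":[-0.004,0,-0.005],"fingers":1},{"delta_rot":[0,0,0],"xyz":[-0.004,0,-0.005],"fingers":1}]'
python3 m.py
```

```text
t: 14.05
eef_pos: [0.5393, -0.1191, 0.073]
tool_rot: [0.002, 0.07, 0.998, 0.001]
contact_force: [0.9, 4.9, 7.5]
gripper_width: 0.463
grasp_force: 23.1
t: 14.65
eef_pos: [0.5416, -0.121, 0.0759]
tool_rot: [0.0, 0.07, 0.998, -0.0]
contact_force: [-0.1, 0.9, -1.6]
gripper_width: 0.456
grasp_force: 22.4
panel outer along ex 0.5069471474080621 spread 0.012909377081912421 slope deg -2.528569104194965
slot px (np.float64(365.36758076634106), np.float64(195.33996994740798)) [ 0.53898888 -0.13732707  0.05      ] ex 0.5528557105745032 ey -0.06097785865588477
bar x in seat frame: -0.0010914368335589453 seat ex 0.5539471474080622
```

```bash
python3 -m crank '[{"delta_rot":[0,0,0],"xyz":[0,0,0.002],"fingers":1},{"delta_rot":[0,0,0],"xyz":[0,0,0.004],"fingers":1},{"delta_rot":[0,0,0],"xyz":[0,0,0.005],"fingers":1},{"delta_rot":[0,0,0],"xyz":[0,0,0.005],"fingers":1},{"delta_rot":[0,0,0],"xyz":[0,0,0.005],"fingers":-0.1},{"delta_rot":[0,0,0],"xyz":[0,0,0.005],"fingers":-0.4},{"delta_rot":[0,0,0],"xyz":[0,0,0.005],"fingers":-0.7},{"delta_rot":[0,0,0],"xyz":[0,0,0.005],"fingers":-1},{"delta_rot":[0,0,0],"xyz":[0,0,0.005],"fingers":-1},{"delta_rot":[0,0,0],"xyz":[0,0,0.005],"fingers":-1}]'
python3 -m crank '[{"delta_rot":[0,0,0],"xyz":[0,0,-0.02],"fingers":-1},{"delta_rot":[0,0,0],"xyz":[0,0,-0.05],"fingers":-1},{"delta_rot":[0,0,0],"xyz":[0,0,-0.09],"fingers":-1},{"delta_rot":[0,0,0],"xyz":[0,0,-0.1],"fingers":-1},{"delta_rot":[0,0,0],"xyz":[0.05,0,-0.1],"fingers":-1},{"delta_rot":[0,0,0],"xyz":[0.1,0,-0.1],"fingers":-1},{"delta_rot":[0,0,0],"xyz":[0.1,-0.03,-0.1],"fingers":-1},{"delta_rot":[0,0,0],"xyz":[0.1,-0.08,-0.1],"fingers":-1},{"delta_rot":[0,0,0],"xyz":[0.1,-0.13,-0.1],"fingers":-1},{"delta_rot":[0,0,0],"xyz":[0.1,-0.18,-0.1],"fingers":-1}]'
python3 m.py
python3 - <<'E'
from h import *
s=viewer.read_camera("scene");t=viewer.read_camera("top")
m=[(bar(),(.542,-.120,.045),-8,(255,0,0)),(tray(),(.542,-.12,.045),-8,(0,255,0))]
view([(t,320,165,80,60,[]),(t,320,165,80,60,m),(s,240,165,80,60,[]),(s,240,165,80,60,m)],"pics/placed2.png")
E
```

```text
t: 15.7
eef_pos: [0.5411, -0.1212, 0.0709]
tool_rot: [-0.0, 0.07, 0.998, -0.0]
contact_force: [-0.5, -0.9, -0.8]
gripper_width: 0.999
grasp_force: 0.0
t: 16.7
eef_pos: [0.4165, -0.2865, 0.1709]
tool_rot: [0.0, 0.07, 0.998, 0.0]
contact_force: [1.6, -0.5, 0.7]
gripper_width: 0.999
grasp_force: 0.0
panel outer along ex 0.5090378161222427 spread 0.0008253183698346822 slope deg 0.06032255182874186
slot px (np.float64(360.5016455915468), np.float64(194.55326520006923)) [ 0.54224237 -0.12046129  0.05      ] ex 0.5537302788815758 ey -0.043823419157961306
bar x in seat frame: -0.0023075372406670125 seat ex 0.5560378161222428
```

View pics/placed2.png

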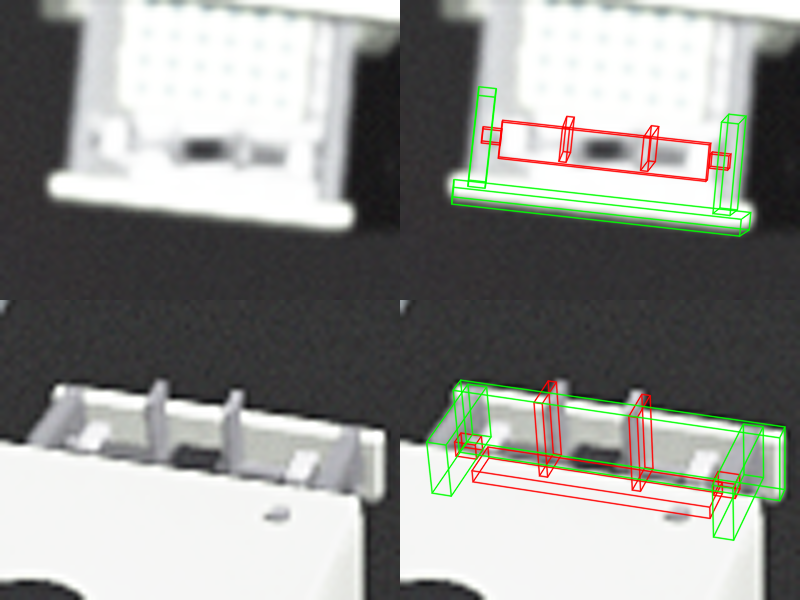

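The tabs are still 75 crop px apart, so the pins aren't out. The panel moved 3.5 mm along with the bar, so pressing on the floor dragged the tray. I regrip more lightly, lift clear and measure the tray while the bar is held up. I've used all the picture views, so I add a numeric tab-spacing check.

```bash
python3 -m crank '[{"delta_rot":[0,0,0],"xyz":[0,0.05,0],"fingers":-1},{"delta_rot":[0,0,0],"xyz":[0,0.1,0],"fingers":-1},{"delta_rot":[0,0,0],"xyz":[0,0.15,0],"fingers":-1},{"delta_rot":[0,0,0],"xyz":[0,0.18,0],"fingers":-1},{"delta_rot":[0,0,0],"xyz":[-0.05,0.18,0],"fingers":-1},{"delta_rot":[0,0,0],"xyz":[-0.09,0.18,0],"fingers":-1},{"delta_rot":[0,0,0],"xyz":[-0.1,0.18,0],"fingers":-1},{"delta_rot":[0,0,0],"xyz":[-0.1,0.18,0],"fingers":-1},{"delta_rot":[0,0,0],"xyz":[-0.1,0.18,0],"fingers":-1},{"delta_rot":[0,0,0],"xyz":[-0.1,0.18,0],"fingers":-1}]'
python3 -m crank '[{"delta_rot":[0,0,0],"xyz":[0,0,0.03],"fingers":-1},{"delta_rot":[0,0,0],"xyz":[0,0,0.06],"fingers":-1},{"delta_rot":[0,0,0],"xyz":[0,0,0.09],"fingers":-1},{"delta_rot":[0,0,0],"xyz":[0,0,0.096],"fingers":-1},{"delta_rot":[0,0,0],"xyz":[0,0,0.096],"fingers":0},{"delta_rot":[0,0,0],"xyz":[0,0,0.095],"fingers":1},{"delta_rot":[0,0,0],"xyz":[0,0,0.094],"fingers":1},{"delta_rot":[0,0,0],"xyz":[0,0,0.094],"fingers":1},{"delta_rot":[0,0,0],"xyz":[0,0,0.094],"fingers":1},{"delta_rot":[0,0,0],"xyz":[0,0,0.094],"fingers":1}]' 22
cat > m2.py <<'E'
from h import *
st()
t=viewer.read_camera("top"); g=t["img"].mean(2)
ex=np.array([np.cos(np.radians(-8)),np.sin(np.radians(-8)),0]); ey=np.array([-ex[1],ex[0],0])
o=[]
for c in list(range(333,344,2))+list(range(384,390,2)):
    col=g[200:222,c]; i=np.where((col[:-1]>120)&(col[1:]<=120))[0]
    if len(i) and col.min()<70: i=i[-1]; o.append(atz(t,(c,200+i+(col[i]-120)/(col[i]-col[i+1])),.030)@ex)
    else: o.append(np.nan)
print("panel ex",np.round(o,4))
s=viewer.read_camera("scene"); G=s["img"].mean(2).astype(int)
for r in range(177,187): print(r,G[r,262:300].tolist())
E
python3 m2.py
```

```text
t: 17.85
eef_pos: [0.5396, -0.1206, 0.1708]
tool_rot: [-0.001, 0.07, 0.998, 0.0]
contact_force: [0.3, 0.3, 0.2]
gripper_width: 0.998
grasp_force: 0.0
t: 18.85
eef_pos: [0.5439, -0.1197, 0.0798]
tool_rot: [0.003, 0.07, 0.998, 0.001]
contact_force: [0.4, 4.1, 9.0]
gripper_width: 0.459
grasp_force: 23.2
t 18.85 pos [ 0.5439 -0.1197  0.0798] xdir 172.0 ydir 82.0 F [0.4 4.1 9. ] w 0.459 gf 23.2 q [-0.14  0.49  0.31  1.98 -0.23  0.69  1.75]
panel ex [0.5101 0.5104 0.5104 0.5099 0.5098 0.51   0.5113 0.5098 0.511 ]
177 [46, 47, 48, 45, 45, 44, 49, 42, 39, 67, 67, 54, 48, 52, 54, 49, 53, 54, 54, 44, 48, 45, 53, 44, 43, 45, 45, 47, 43, 46, 46, 46, 51, 47, 54, 52, 56, 54]
178 [46, 49, 49, 46, 47, 43, 54, 44, 43, 64, 63, 48, 55, 55, 56, 56, 52, 54, 50, 54, 47, 48, 45, 46, 42, 42, 45, 40, 39, 48, 47, 47, 52, 51, 46, 53, 51, 56]
179 [56, 52, 48, 46, 47, 50, 50, 41, 36, 35, 44, 48, 56, 50, 56, 50, 55, 48, 47, 56, 48, 50, 49, 40, 44, 42, 44, 45, 46, 49, 45, 45, 53, 46, 54, 56, 55, 54]
180 [54, 54, 50, 54, 48, 47, 48, 41, 29, 31, 38, 43, 51, 53, 55, 53, 54, 55, 55, 52, 51, 48, 45, 45, 49, 46, 52, 47,
[... 336 characters left out ...]
, 53, 51, 52, 53, 48]
183 [183, 150, 94, 56, 40, 65, 128, 110, 40, 62, 108, 111, 90, 65, 51, 46, 57, 54, 52, 52, 48, 64, 72, 63, 51, 45, 46, 46, 48, 50, 54, 53, 52, 52, 54, 54, 54, 57]
184 [250, 248, 243, 243, 170, 51, 123, 113, 62, 93, 109, 99, 85, 55, 37, 44, 46, 52, 46, 51, 47, 89, 118, 96, 54, 45, 45, 48, 52, 53, 48, 53, 52, 56, 52, 56, 56, 48]
185 [248, 250, 252, 255, 228, 46, 118, 119, 103, 120, 103, 87, 121, 173, 184, 145, 94, 61, 35, 41, 41, 86, 140, 111, 55, 47, 45, 51, 56, 51, 56, 53, 54, 53, 53, 52, 53, 54]
186 [223, 231, 237, 247, 193, 47, 121, 114, 122, 126, 99, 85, 178, 248, 253, 247, 242, 239, 244, 202, 115, 92, 130, 110, 57, 40, 45, 48, 47, 49, 50, 45, 52, 52, 52, 46, 51, 52]
```

```bash
python3 -m crank '[{"delta_rot":[0,0,0],"xyz":[0,0,-0.005],"fingers":1},{"delta_rot":[0,0,0],"xyz":[0,0,-0.012],"fingers":1},{"delta_rot":[0,0,0],"xyz":[0,0,-0.02],"fingers":1},{"delta_rot":[0,0,0],"xyz":[0,0,-0.02],"fingers":1},{"delta_rot":[0,0,0],"xyz":[0,0,-0.02],"fingers":1}]'
sed -i '/^for r in range(177/d' m2.py; python3 m2.py
python3 - <<'E'
from h import *
o,R=st(); p=o["eef_pos"]
# bar pose by matching tabs + end blocks in scene: compare predicted vs bright columns
s=viewer.read_camera("scene"); G=s["img"].mean(2).astype(int)
R2=Ro.from_euler("z",-8,degrees=True).as_matrix()
for zz in (.033,.028):
  for g in(1,-1):
    print(zz,g,np.round(proj(s,p+R2@np.array([0,g*.0175,.062-zz])),1),np.round(proj(s,p+R2@np.array([0,g*.07,.026-zz])),1))
for r in range(150,185,2): print(r,G[r,250:312:2].tolist())
E
```

```text
t: 19.45
eef_pos: [0.5414, -0.1211, 0.0974]
tool_rot: [0.0, 0.07, 0.998, -0.0]
contact_force: [0.4, 0.3, -2.3]
gripper_width: 0.453
grasp_force: 23.1
t 19.45 pos [ 0.5414 -0.1211  0.0974] xdir 171.93 ydir 81.93 F [ 0.4  0.3 -2.3] w 0.453 gf 23.1 q [-0.15  0.47  0.33  1.98 -0.22  0.73  1.74]
panel ex [0.5101 0.5102 0.5105 0.5099 0.5098 0.5101 0.5177 0.5103 0.5109]
t 19.55 pos [ 0.5411 -0.1209  0.0968] xdir 171.93 ydir 81.93 F [-0.5 -0.1 -2.9] w 0.454 gf 23.1 q [-0.15  0.47  0.33  1.98 -0.22  0.73  1.74]
0.033 1 [283.2 179.4] [301.2 192.5]
0.033 -1 [271.5 177.7] [255.3 185.8]
0.028 1 [283.1 177.9] [301.2 191.1]
0.028 -1 [271.4 176.2] [255.1 184.3]
150 [52, 57, 56, 51, 50, 56, 40, 43, 46, 46, 41, 45, 50, 55, 54, 53, 59, 61, 58, 58, 51, 56, 54, 53, 52, 52, 56, 52, 49, 49, 55]
152 [55, 52, 57, 63, 63, 67, 48, 46, 46, 47, 45, 43, 50, 53, 52, 51, 46, 45, 48, 65, 55, 53, 54, 53, 54, 54, 52, 53, 53, 54, 52]
154 [55, 55, 51, 67, 82, 73, 47, 45, 47, 53, 49, 45, 45, 42, 45, 49, 45, 48, 55, 81, 80, 49, 50, 54, 55, 54, 51, 51, 54, 52, 51]
156 [50, 49, 51, 45, 76, 71, 52, 46, 45, 45, 47, 47, 47, 50
[... 1211 characters left out ...]
8, 54, 56, 55, 53, 51, 55]
176 [52, 52, 52, 53, 52, 57, 51, 51, 45, 122, 28, 90, 64, 52, 55, 49, 49, 42, 48, 45, 44, 44, 45, 58, 51, 52, 52, 54, 55, 57, 58]
178 [50, 52, 50, 51, 52, 54, 55, 51, 44, 128, 59, 112, 74, 56, 52, 49, 57, 103, 46, 32, 53, 54, 53, 53, 54, 52, 55, 54, 51, 59, 49]
180 [51, 49, 51, 52, 55, 53, 54, 55, 43, 136, 106, 89, 104, 52, 50, 56, 65, 133, 42, 50, 55, 55, 54, 51, 51, 52, 51, 54, 53, 54, 55]
182 [47, 229, 149, 116, 66, 38, 41, 49, 40, 127, 107, 80, 126, 52, 55, 46, 101, 139, 48, 53, 56, 53, 53, 52, 59, 52, 54, 52, 57, 55, 54]
184 [150, 199, 184, 220, 253, 252, 250, 240, 214, 160, 121, 86, 92, 39, 42, 46, 108, 147, 46, 59, 53, 52, 52, 54, 47, 57, 55, 51, 49, 55, 54]
```

The bar is up and the panel edge is stable at 0.5102. In the same frame the bar is 3.5 mm short, and more counting the edge-blur bias that the failed latch implies. I shift +6 mm while lifted, then lower gently.

```bash
python3 -m crank '[{"delta_rot":[0,0,0],"xyz":[-0.003,0,0],"fingers":1},{"delta_rot":[0,0,0],"xyz":[-0.006,0,0],"fingers":1},{"delta_rot":[0,0,0],"xyz":[-0.006,0,0.005],"fingers":1},{"delta_rot":[0,0,0],"xyz":[-0.006,0,0.01],"fingers":1},{"delta_rot":[0,0,0],"xyz":[-0.006,0,0.014],"fingers":1},{"delta_rot":[0,0,0],"xyz":[-0.006,0,0.016],"fingers":1},{"delta_rot":[0,0,0],"xyz":[-0.006,0,0.016],"fingers":1}]'
python3 m2.py
```

```text
t: 20.3
eef_pos: [0.5469, -0.1217, 0.0806]
tool_rot: [-0.0, 0.07, 0.998, -0.0]
contact_force: [0.3, -0.8, -2.6]
gripper_width: 0.453
grasp_force: 23.1
t 20.3 pos [ 0.5469 -0.1217  0.0806] xdir 171.93 ydir 81.93 F [ 0.3 -0.8 -2.6] w 0.453 gf 23.1 q [-0.14  0.5   0.31  1.97 -0.23  0.71  1.75]
panel ex [0.51   0.5103 0.5105 0.51   0.5099 0.5101 0.5116 0.5099 0.511 ]
```

Tray unmoved and no contact yet. I go down in 1 mm steps.

```bash
python3 -m crank '[{"delta_rot":[0,0,0],"xyz":[0,0,0.001],"fingers":1},{"delta_rot":[0,0,0],"xyz":[0,0,0.001],"fingers":1}]'; python3 -m crank '[{"delta_rot":[0,0,0],"xyz":[0,0,0.001],"fingers":1},{"delta_rot":[0,0,0],"xyz":[0,0,0.001],"fingers":1}]'; python3 m2.py
```

```text
t: 20.6
eef_pos: [0.5473, -0.1217, 0.0801]
tool_rot: [0.0, 0.07, 0.998, 0.0]
contact_force: [0.3, 0.1, -1.7]
gripper_width: 0.455
grasp_force: 23.1
t: 20.8
eef_pos: [0.5482, -0.1219, 0.0799]
tool_rot: [0.001, 0.07, 0.998, 0.0]
contact_force: [-0.7, -0.4, 4.0]
gripper_width: 0.455
grasp_force: 24.2
t 20.8 pos [ 0.5482 -0.1219  0.0799] xdir 171.93 ydir 81.93 F [-0.7 -0.4  4. ] w 0.455 gf 24.2 q [-0.14  0.5   0.31  1.97 -0.23  0.7   1.75]
panel ex [0.5109 0.5109 0.5112 0.5114 0.5109 0.5106 0.513  0.5109 0.5117]
```

```bash
python3 -m crank '[{"delta_rot":[0,0,0],"xyz":[0,0,-0.001],"fingers":1},{"delta_rot":[0,0,0],"xyz":[0,0,-0.001],"fingers":0.0},{"delta_rot":[0,0,0],"xyz":[0,0,-0.001],"fingers":-0.3},{"delta_rot":[0,0,0],"xyz":[0,0,-0.001],"fingers":-0.6},{"delta_rot":[0,0,0],"xyz":[0,0,-0.001],"fingers":-1},{"delta_rot":[0,0,0],"xyz":[0,0,-0.001],"fingers":-1},{"delta_rot":[0,0,0],"xyz":[0,0,-0.001],"fingers":-1}]'
python3 -m crank '[{"delta_rot":[0,0,0],"xyz":[0,0,-0.02],"fingers":-1},{"delta_rot":[0,0,0],"xyz":[0,0,-0.05],"fingers":-1},{"delta_rot":[0,0,0],"xyz":[0,0,-0.09],"fingers":-1},{"delta_rot":[0,0,0],"xyz":[0,0,-0.1],"fingers":-1},{"delta_rot":[0,0,0],"xyz":[0.05,0,-0.1],"fingers":-1},{"delta_rot":[0,0,0],"xyz":[0.1,0,-0.1],"fingers":-1},{"delta_rot":[0,0,0],"xyz":[0.1,-0.03,-0.1],"fingers":-1},{"delta_rot":[0,0,0],"xyz":[0.1,-0.08,-0.1],"fingers":-1},{"delta_rot":[0,0,0],"xyz":[0.1,-0.13,-0.1],"fingers":-1},{"delta_rot":[0,0,0],"xyz":[0.1,-0.18,-0.1],"fingers":-1}]'
python3 m.py
python3 - <<'E'
from h import *
s=viewer.read_camera("scene"); G=s["img"].mean(2).astype(int)
for r in range(178,186): print(r,G[r,264:296].tolist())
E
```

```text
t: 21.6
eef_pos: [0.5475, -0.1218, 0.0802]
tool_rot: [0.0, 0.07, 0.998, 0.0]
contact_force: [-0.1, 0.7, -0.2]
gripper_width: 0.998
grasp_force: 0.0
t: 22.6
eef_pos: [0.4226, -0.2873, 0.1801]
tool_rot: [0.0, 0.07, 0.998, 0.0]
contact_force: [1.1, -0.2, 0.2]
gripper_width: 1.0
grasp_force: 0.0
panel outer along ex 0.5110219622706712 spread 0.0007694212844236992 slope deg -0.020712855482632797
slot px (np.float64(361.1208363724775), np.float64(193.10600534889377)) [ 0.54728626 -0.12282384  0.05      ] ex 0.5590538841272374 ey -0.04546100490798551
bar x in seat frame: 0.001031921856566198 seat ex 0.5580219622706712
178 [51, 50, 53, 55, 54, 52, 53, 53, 53, 54, 51, 55, 52, 53, 51, 53, 51, 55, 55, 55, 58, 53, 53, 53, 53, 50, 54, 55, 53, 58, 57, 52]
179 [55, 53, 53, 49, 52, 50, 52, 51, 55, 56, 55, 51, 58, 51, 53, 52, 53, 52, 55, 55, 49, 55, 52, 51, 51, 52, 51, 56, 52, 52, 51, 51]
180 [52, 49, 52, 51, 47, 46, 53, 52, 53, 50, 53, 51, 53, 50, 53, 55, 51, 51, 54, 51, 54, 48, 52, 57, 46, 46, 53, 53, 57, 52, 55, 52]
181 [52, 46, 50, 48, 130, 143, 92, 49, 50, 50, 53, 47, 52, 48, 53, 54, 53, 50, 48, 55, 52, 55, 54, 54, 57, 52, 53, 55, 56, 52, 52, 55]
182 [49, 52, 44, 103, 204, 184, 88, 48, 50, 53, 51, 48, 55, 53, 52, 49, 55, 54, 51, 52, 54, 53, 52, 51, 56, 49, 54, 55, 50, 53, 55, 49]
183 [60, 36, 53, 150, 210, 167, 80, 37, 51, 50, 52, 50, 52, 50, 55, 52, 54, 53, 55, 51, 57, 50, 52, 51, 48, 53, 53, 54, 51, 52, 50, 53]
184 [238, 221, 201, 205, 194, 153, 107, 56, 34, 40, 36, 44, 41, 47, 48, 52, 51, 47, 53, 49, 53, 49, 66, 138, 133, 80, 49, 54, 54, 49, 56, 54]
185 [254, 249, 228, 204, 168, 170, 223, 237, 242, 219, 192, 154, 96, 83, 60, 34, 37, 42, 45, 45, 47, 45, 158, 213, 174, 81, 47, 53, 54, 57, 51, 53]
```

Tab spacing is now 18.6 px, the fully-out value, so both pins have sprung into the recesses (bar x about +1 mm in the seat frame). Next I close the fingers and position in front of the panel. TCP height is 0.062 so the gripper body clears the imager top.

```bash
python3 -m crank '[{"delta_rot":[0,0,0],"xyz":[0,0.045,0],"fingers":1},{"delta_rot":[0,0,0],"xyz":[0,0.09,0],"fingers":1},{"delta_rot":[0,0,0],"xyz":[0,0.135,0],"fingers":1},{"delta_rot":[0,0,0],"xyz":[0,0.17,0],"fingers":1},{"delta_rot":[0,0,0],"xyz":[-0.01,0.181,0.01],"fingers":1},{"delta_rot":[0,0,0],"xyz":[-0.016,0.181,0.05],"fingers":1},{"delta_rot":[0,0,0],"xyz":[-0.016,0.181,0.09],"fingers":1},{"delta_rot":[0,0,0],"xyz":[-0.016,0.181,0.115],"fingers":1},{"delta_rot":[0,0,0],"xyz":[-0.016,0.181,0.118],"fingers":1},{"delta_rot":[0,0,0],"xyz":[-0.016,0.181,0.118],"fingers":1}]' 40
python3 -c "
from h import *; st()"
```

```text
t: 23.7
eef_pos: [0.4638, -0.1089, 0.0619]
tool_rot: [-0.001, 0.07, 0.998, -0.0]
contact_force: [-0.6, -1.0, 0.7]
gripper_width: -0.004
grasp_force: 0.0
t 23.7 pos [ 0.4638 -0.1089  0.0619] xdir 171.93 ydir 81.93 F [-0.6 -1.   0.7] w -0.004 gf 0.0 q [-0.17  0.42  0.32  2.17 -0.24  0.58  1.76]
```

```bash
python3 -m crank '[{"delta_rot":[0,0,0],"xyz":[-0.012,0,0],"fingers":1},{"delta_rot":[0,0,0],"xyz":[-0.022,0,0],"fingers":1},{"delta_rot":[0,0,0],"xyz":[-0.032,0,0],"fingers":1},{"delta_rot":[0,0,0],"xyz":[-0.042,0,0],"fingers":1},{"delta_rot":[0,0,0],"xyz":[-0.054,0,0],"fingers":1},{"delta_rot":[0,0,0],"xyz":[-0.066,0,0],"fingers":1},{"delta_rot":[0,0,0],"xyz":[-0.078,0,0],"fingers":1},{"delta_rot":[0,0,0],"xyz":[-0.09,0,0],"fingers":1},{"delta_rot":[0,0,0],"xyz":[-0.102,0,0],"fingers":1},{"delta_rot":[0,0,0],"xyz":[-0.112,0,0],"fingers":1}]'
python3 -m crank '[{"delta_rot":[0,0,0],"xyz":[-0.006,0,0],"fingers":1},{"delta_rot":[0,0,0],"xyz":[-0.012,0,0],"fingers":1},{"delta_rot":[0,0,0],"xyz":[-0.016,0,0],"fingers":1},{"delta_rot":[0,0,0],"xyz":[-0.02,0,0],"fingers":1},{"delta_rot":[0,0,0],"xyz":[-0.023,0,0],"fingers":1}]'
python3 -c "
from h import *; o,R=st(); p=o['eef_pos']; print('ex',p[0]*.9903-p[1]*.1392)"
```

```text
t: 24.7
eef_pos: [0.5763, -0.1247, 0.062]
tool_rot: [0.0, 0.07, 0.998, -0.0]
contact_force: [-2.1, 0.8, 0.4]
gripper_width: 0.004
grasp_force: 0.9
t: 25.2
eef_pos: [0.598, -0.1279, 0.062]
tool_rot: [-0.0, 0.07, 0.998, 0.0]
contact_force: [-1.2, -0.2, -0.4]
gripper_width: -0.002
grasp_force: 0.6
t 25.2 pos [ 0.598  -0.1279  0.062 ] xdir 171.94 ydir 81.94 F [-1.2 -0.2 -0.4] w -0.002 gf 0.6 q [-0.13  0.6   0.32  1.86 -0.26  0.73  1.77]
ex 0.609989094302198
```

```bash
python3 -m crank '[{"delta_rot":[0,0,0],"xyz":[-0.003,0,0],"fingers":1},{"delta_rot":[0,0,0],"xyz":[-0.006,0,0],"fingers":1},{"delta_rot":[0,0,0],"xyz":[-0.008,0,0],"fingers":1},{"delta_rot":[0,0,0],"xyz":[-0.008,0,0],"fingers":1}]'; python3 -m crank '[{"delta_rot":[0,0,0],"xyz":[-0.002,0,0],"fingers":1},{"delta_rot":[0,0,0],"xyz":[-0.003,0,0],"fingers":1},{"delta_rot":[0,0,0],"xyz":[-0.003,0,0],"fingers":1}]'
python3 -m crank '[{"delta_rot":[0,0,0],"xyz":[-0.002,0,0],"fingers":1},{"delta_rot":[0,0,0],"xyz":[-0.003,0,0],"fingers":1},{"delta_rot":[0,0,0],"xyz":[-0.003,0,0],"fingers":1}]'
```

```text
t: 25.6
eef_pos: [0.6045, -0.1289, 0.0617]
tool_rot: [-0.001, 0.07, 0.998, 0.0]
contact_force: [-4.1, 1.5, 1.2]
gripper_width: 0.006
grasp_force: 2.0
t: 25.9
eef_pos: [0.6087, -0.1294, 0.0618]
tool_rot: [-0.0, 0.07, 0.998, -0.0]
contact_force: [-1.8, 0.3, -1.1]
gripper_width: -0.003
grasp_force: 1.1
t: 26.2
eef_pos: [0.6124, -0.1301, 0.0623]
tool_rot: [0.001, 0.07, 0.998, -0.0]
contact_force: [-0.8, 0.6, -1.1]
gripper_width: -0.002
grasp_force: 0.5
```

```bash
python3 -m crank '[{"delta_rot":[0,0,0],"xyz":[-0.001,0,0],"fingers":1},{"delta_rot":[0,0,0],"xyz":[-0.002,0,0],"fingers":1},{"delta_rot":[0,0,0],"xyz":[-0.002,0,0],"fingers":1}]'
python3 -m crank '[{"delta_rot":[0,0,0],"xyz":[-0.001,0,0],"fingers":1},{"delta_rot":[0,0,0],"xyz":[-0.002,0,0],"fingers":1},{"delta_rot":[0,0,0],"xyz":[-0.002,0,0],"fingers":1}]'
python3 -m crank '[{"delta_rot":[0,0,0],"xyz":[-0.001,0,0],"fingers":1},{"delta_rot":[0,0,0],"xyz":[-0.002,0,0],"fingers":1},{"delta_rot":[0,0,0],"xyz":[-0.002,0,0],"fingers":1}]'
```

```text
t: 26.5
eef_pos: [0.6125, -0.13, 0.0621]
tool_rot: [-0.001, 0.07, 0.998, 0.0]
contact_force: [-6.8, 1.4, 4.6]
gripper_width: 0.0
grasp_force: 3.3
t: 26.8
eef_pos: [0.6125, -0.1301, 0.0618]
tool_rot: [-0.003, 0.071, 0.998, 0.001]
contact_force: [-11.9, 2.8, 7.4]
gripper_width: -0.0
grasp_force: 5.9
t: 27.1
eef_pos: [0.6125, -0.1302, 0.0615]
tool_rot: [-0.005, 0.071, 0.997, 0.001]
contact_force: [-16.7, 2.8, 11.8]
gripper_width: 0.002
grasp_force: 8.6
```

Hard stop 8 mm past the detent peak, which fits home. I back off and check.

```bash
python3 -m crank '[{"delta_rot":[0,0,0],"xyz":[0.02,0,0],"fingers":1},{"delta_rot":[0,0,0],"xyz":[0.06,0,0],"fingers":1},{"delta_rot":[0,0,0],"xyz":[0.1,0,0],"fingers":1},{"delta_rot":[0,0,0],"xyz":[0.1,0,-0.05],"fingers":1},{"delta_rot":[0,0,0],"xyz":[0.1,0,-0.1],"fingers":1},{"delta_rot":[0,0,0],"xyz":[0.1,-0.05,-0.14],"fingers":1},{"delta_rot":[0,0,0],"xyz":[0.1,-0.1,-0.14],"fingers":1},{"delta_rot":[0,0,0],"xyz":[0.1,-0.15,-0.14],"fingers":1},{"delta_rot":[0,0,0],"xyz":[0.1,-0.19,-0.14],"fingers":1},{"delta_rot":[0,0,0],"xyz":[0.1,-0.19,-0.14],"fingers":1}]'
python3 - <<'E'
from h import *
st()
t=viewer.read_camera("top"); g=t["img"].mean(2); ex=np.array([.9903,-.1392,0])
r=[]
for c in range(340,386,5):
    col=g[150:200,c]; i=np.where((col[:-1]>120)&(col[1:]<=120))[0]
    r.append(round(atz(t,(c,150+i[-1]+(col[i[-1]]-120)/(col[i[-1]]-col[i[-1]+1])),.030)@ex,4) if len(i) else None)
print("panel outer ex",r)
for th in ["tray_front","oil_bottle","spacer_bar","dish","canister","mouse","brush","slide_box"]:
    print(th,[(np.round(d["pixel"],1).tolist(),round(d["score"],2)) for d in search_frame("top",th)][:1])
E
```

```text
t: 28.1
eef_pos: [0.4899, -0.3137, 0.2036]
tool_rot: [0.002, 0.076, 0.997, -0.003]
contact_force: [-0.1, 0.2, -0.4]
gripper_width: -0.001
grasp_force: 0.0
t 28.1 pos [ 0.4899 -0.3137  0.2036] xdir 171.32 ydir 81.32 F [-0.1  0.2 -0.4] w -0.001 gf 0.0 q [ 0.09  0.37  0.47  1.84 -0.2   0.97  2.07]
panel outer ex [np.float64(0.6351), np.float64(0.635), np.float64(0.6352), np.float64(0.6352), np.float64(0.6348), np.float64(0.635), np.float64(0.6346), np.float64(0.6351), np.float64(0.6348), np.float64(0.6352)]
tray_front [([362.4, 168.0], 0.68)]
oil_bottle []
spacer_bar [([269.1, 160.9], 0.71)]
dish []
canister []
mouse [([458.5, 263.2], 0.56)]
brush [([197.6, 224.0], 0.92)]
slide_box [([210.3, 166.8], 0.92)]
```

The panel stays at the stop after retreat and the arm is clear of everything, so I hand in.

```bash
python3 -c "from h import *; print(job.hand_in())"
```

```text
the job is handed in; nothing more can be done
None
```

The retainer bar is in the tray with both pins sprung out into the recesses, the tray is pushed home past its detent to the hard stop, and the job is handed in at about 28 s; no verdict was returned, and I did not confirm the final positions of the oil bottle, dish and canister.

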